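Lock the long display plinth and put the key away

TASK

Turn the T-handled hex key that stands in the long display plinth a quarter turn clockwise (seen from above) to lock the fitting, then pull the key straight up out of its socket and stand it in the square wooden tool pot. Leave the like key in the small square plinth as it is.

Things in the scene. Friction and masses are not known exactly. Their poses are not given: they have to be found in the camera images.
- key_grip (a point): loose T-key standing 26 mm deep in the centre of the long fixed wooden plinth (190x100x50 mm). Point: centre of its flat dark wood handle, 64 mm along x, 12 thick along y, 30 tall along z (up). Foot end 85 mm below this point; steel hex foot 16 mm across flats, 34 high, then a round 11 mm shaft. About 0.1 kg.
- long_plinth_cam (a joint): steel fitting with the hex socket in the long plinth, on the key's axis: rad, 0 at the start, growing clockwise seen from above, stop at 2.0. Light friction (0.06 N m), stays where left. The key has about 0.15 rad of play, so the fitting lags the handle by that. Locked from 1.05 on.
- pot_mouth (a point): square wooden tool pot, fixed, open on top, on a slightly wider dark foot: 58 mm square, 75 high; opening 42 mm square, 50 deep (its floor 25 mm above the bench, the bench top is z = 0). Point: centre of the mouth at rim height; x, y along its sides. A key put in foot down leans on the rim, handle above it.
- other_key_end (a point): a like key standing in the small square plinth (100 x 100 x 50 mm, fixed); to be left alone. The point lies on its handle, 28 mm from the key's axis along the point's x, 15 mm below the handle's top (which is 124 mm above the bench, as is the first key's at the start).
Mind the look-alikes: they are no part of the job. Leave any purple or red look-alike of the part that bears key_grip alone.

How it is judged:
By the outcome, as a careful person would: the job done as asked, in the order asked, and still so for the second after the job is handed in, with the robot touching nothing.
It also fails if it takes over 40 s, if anything falls off the work surface, if the arm or the gripper's body presses on something with over 40 N, if the wrist force passes 120 N, or if a joint passes its speed limit or range.

ROBOT

A 7-joint arm with a two-finger parallel gripper is mounted at the origin on a cart in front of the work surface, level with it; the furniture and walls round the work are solid. World frame = base frame: x ahead of the robot, y to its left, z up, the work surface at z = 0. Lengths are in m, angles in rad, forces in N, time in s.
With the tool pointing down it reaches from about 0.425 to 0.875 m from the base axis. Payload 8.4 kg.
Tool frame: the origin (TCP) lies at the very end of the fingers, on their centre line; the grasp point (between the pads) lies 19 mm behind it; z points along the fingers, y is the line along which they close (so a half turn about z gives the same grasp; the last joint's range is limited). The gripper opens to 85 mm and grips with 20 to 120 N. Pads are 22 mm wide; open, the fingers measure 114 mm over their backs; the gripper's body (76 mm by 85 mm) begins 54 mm behind the grasp point. The pads swing forward as they close: fully open they stand 13 mm farther back than shut.
Start: joints at [1.147, 0.333, 0.04, 1.465, -0.013, 1.343, -0.059], TCP at [0.207, -0.616, 0.196] pointing down, gripper open.
Joint ranges: [-2.58, 2.58], [-0.38, 2.09], [-1.3, 1.39], [0.25, 2.4], [-1.5, 4.64], [0.08, 2.09], [-2.65, 2.65]. Speed limits (rad/s): [2.22, 2.22, 2.79, 2.79, 3.14, 3.14, 3.14].

INTERFACE

Orientations are given as a unit quaternion [w, x, y, z].
In Python, from plant import state, get_image, finish_job gives the robot as it stands. The module is installed in compiled form; this text tells all that it offers.
- The arm moves only by the tool move_arm, never from a script. Its argument "plan" is a list that holds one entry, the list of rows, each a list of 7 numbers: the closure, from -1 (fully open) to 1 (shut), then the shift along the tool's x, y, z in units of 1 m (1.0 is 1 m), then the turn, a rotation vector about the tool's x, y, z in units of pi rad (1.0 is pi rad). A call has 1 to 8 rows; each row is the pose to reach, as a shift and turn from the pose commanded when the call began, along the tool's axes at that moment, turning the shorter way round; what a row does not reach only later rows make up. A row lasts 1/8 s, in which the tool goes at most 62.5 mm and 10.7 degrees, less where a joint would pass 70% of its speed; a pose out of reach is approached as far as the arm can. A call with a number of a shift or a turn outside -1 to 1 is refused whole. A call with a gripper value outside its range is refused whole. The fingers move at their own pace and stop on an object; "newtons" is the grip in N (left out, the last holds). Time passes only in rows, so rows that repeat a pose let the fingers close. It gives the time, the measured TCP pose, the force, the opening and the grip force at its end, in the units of the state.
- state(): the state, without advancing time (a new reading comes with each control period).
- get_image(name): name is "scene" or "top" or "wrist"; returns a dict with "pixels" (420x560x3 uint8, red, green, blue), "K" (3x3 intrinsics, pixels), "k1" (the pictures are not rectified: a ray, as slopes to the right and down, at radius r is drawn at 1 + k1 r^2 times it, then the intrinsics apply), "world_to_cam" (4x4, takes a point from world to camera coordinates); the wrist camera has in their place "T_tool_cam" (4x4, takes a point from camera to tool coordinates, whose origin is the TCP and whose axes are the flange's). Camera axes: x right, y down, z forward; pixel columns grow to the right and rows downward; lengths in m; the calibration is good to about 2 mm. A picture is of the moment at which its call begins: read the wrist's pose just before it. There is no depth.
- finish_job(): hands the job in; it is judged then, once.
The state is a dict: "time": time; "joint_positions": joint angles; "qd": joint speeds; "joint_efforts": joint torques, N m; "eef_pos": TCP position; "ee_rot": TCP orientation; "force": force on the tool from outside, world axes, zero at the start; "ft_torque": the same for the moment, N m; "gripper_width": finger opening in m; "grip_force": force on a finger pad.
Only numpy, scipy, OpenCV 4.12 (cv2) and the standard library are available. Lean on these libraries where they do the work, as an engineer would, in place of code of your own. Each camera call takes 0.05 s, during which the arm holds its last target. There are 200 camera calls.

## Working session

There is one attempt and no reset: what is moved stays moved. The work goes in short steps, Python scripts to look and compute and a tool call to move; the robot and the scene stay as the last step left them, time stands still between calls to the robot, and variables do not carry over. Pictures are saved under pics/ and viewed, at most 13 in all, crops included, and the job is handed in when it is done.

Besides the shell and the picture viewer there is one more tool, called after "Call:" by a JSON object that holds its "fn" and its "kwargs", one argument or row to a line. move_arm: Moves the arm, as the interface text tells. Shifts and turns lie within -1 to 1; 1 stands for 1 m of shift or pi rad of turn. Its arguments: {"type":"object","properties":{"plan":{"type":"array","items":{"type":"array","items":{"type":"array","items":{"type":"number","minimum":-1,"maximum":1}}}},"newtons":{"type":"number"}},"required":["plan"]}

```bash
mkdir -p pics
cat > h.py <<'E'
import numpy as np, cv2
from plant import state, get_image, finish_job
from scipy.spatial.transform import Rotation as R
def snap(n,f):
    im=get_image(n); cv2.imwrite('pics/'+f+'.png',cv2.cvtColor(im['pixels'],cv2.COLOR_RGB2BGR)); return im
def toolpose(s=None):
    s=s or state(); q=s['ee_rot']; T=np.eye(4); T[:3,:3]=R.from_quat([q[1],q[2],q[3],q[0]]).as_matrix(); T[:3,3]=s['eef_pos']; return T
def ray(im,u,v,T=None):
    K=np.array(im['K']); d=cv2.undistortPoints(np.array([[[u,v]]],float),K,np.array([im['k1'],0,0,0,0.]))[0,0]
    C=np.linalg.inv(np.array(im['world_to_cam'])) if 'world_to_cam' in im else T@np.array(im['T_tool_cam'])
    return C[:3,3],C[:3,:3]@np.array([d[0],d[1],1.])
def onz(im,u,v,z,T=None):
    o,d=ray(im,u,v,T); return o+d*(z-o[2])/d[2]
E
python3 - <<'E'
from h import *
for n in('scene','top'): snap(n,n+'0')
s=state();print(s['eef_pos'],s['ee_rot'],s['time'],s['gripper_width']);print(toolpose().round(3))
E
```

```text
[ 0.20723884 -0.61558734  0.19560335] [-7.16577468e-04  9.86844912e-01  1.61668125e-01 -1.55278711e-04] 0.1 0.08533689214682376
[[ 0.948  0.319 -0.001  0.207]
 [ 0.319 -0.948  0.001 -0.616]
 [-0.    -0.001 -1.     0.196]
 [ 0.     0.     0.     1.   ]]
```

View pics/top0.png

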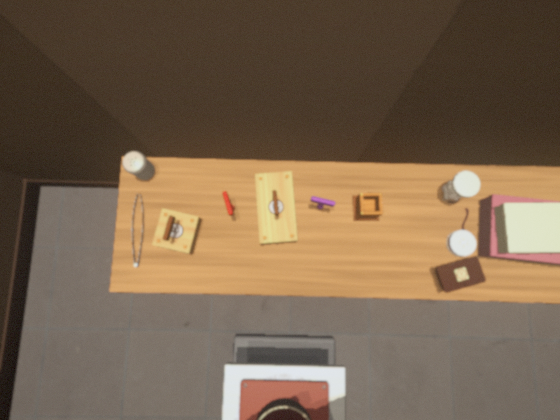

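View pics/scene0.png

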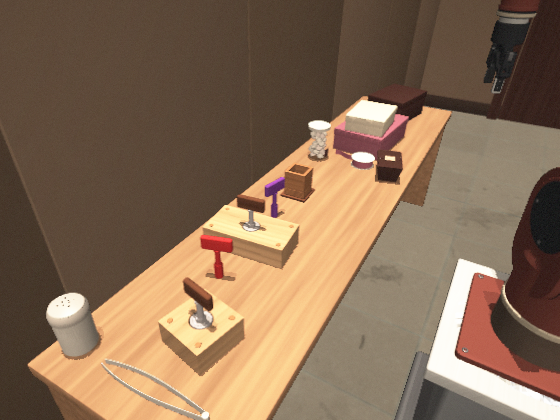

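Top view: the long plinth is at about (276,207) with the key handle at (276,204). The pot is at (370,206), with the purple look-alike between them at (322,202). The red one is at (229,204), and the other key is at (173,230). Next I measure these.

Run:
```python
from h import *
im=get_image('top'); p=im['pixels']; hsv=cv2.cvtColor(p,cv2.COLOR_RGB2HSV)
print('cam',np.linalg.inv(im['world_to_cam'])[:3,3].round(3), im['K'][0][0])
def blobs(name,mask,box,z):
    m=np.zeros(mask.shape,np.uint8); x0,y0,x1,y1=box; m[y0:y1,x0:x1]=mask[y0:y1,x0:x1]
    for c in cv2.findContours(m,cv2.RETR_EXTERNAL,cv2.CHAIN_APPROX_NONE)[0]:
        if cv2.contourArea(c)<15: continue
        r=cv2.minAreaRect(c); b=cv2.boxPoints(r); w=np.array([onz(im,*q,z) for q in b])
        print(name,cv2.contourArea(c),np.round(r[0],1),'ctr',w.mean(0).round(4),'sides',np.linalg.norm(w[1]-w[0]).round(3),np.linalg.norm(w[2]-w[1]).round(3),'dirs',[np.degrees(np.arctan2(*(w[i+1]-w[i])[1::-1])).round(1) for i in(0,1)])
H,S,V=[hsv[...,i].astype(int) for i in range(3)]
dark=((V<140)&(S>110)&((H<14)|(H>172))).astype(np.uint8)*255
for q in[(276,198),(276,205),(262,190),(370,197),(370,206),(321,202),(300,190)]: print(q,hsv[q[1],q[0]])
blobs('key',dark,(258,178,295,240),.124)
yel=((H>19)&(H<35)&(S>60)&(V>150)).astype(np.uint8)*255
blobs('plinth',yel,(245,160,305,255),.05)
blobs('pur',((H>120)&(H<160)&(S>80)).astype(np.uint8)*255,(300,180,345,225),.12)
blobs('other',dark,(155,205,195,255),.124)
c=p[150:260,240:400]; cv2.imwrite('pics/crop.png',cv2.cvtColor(cv2.resize(c,(800,550),interpolation=cv2.INTER_CUBIC),cv2.COLOR_RGB2BGR))
```

```text
cam [0.394 0.013 1.114] 399.5422571432383
(276, 198) [ 14 140 170]
(276, 205) [ 13 138 164]
(262, 190) [ 25  92 228]
(370, 197) [ 13 157 120]
(370, 206) [ 16 157 227]
(321, 202) [152 106 144]
(300, 190) [ 16 126 214]
plinth 2451.0 [275.8 207.1] ctr [0.5679 0.0359 0.05  ] sides 0.103 0.193 dirs [np.float64(-84.0), np.float64(-174.5)]
pur 72.5 [322.7 201.1] ctr [ 0.5737 -0.0838  0.12  ] sides 0.012 0.057 dirs [np.float64(-13.0), np.float64(-102.9)]
```

View pics/crop.png

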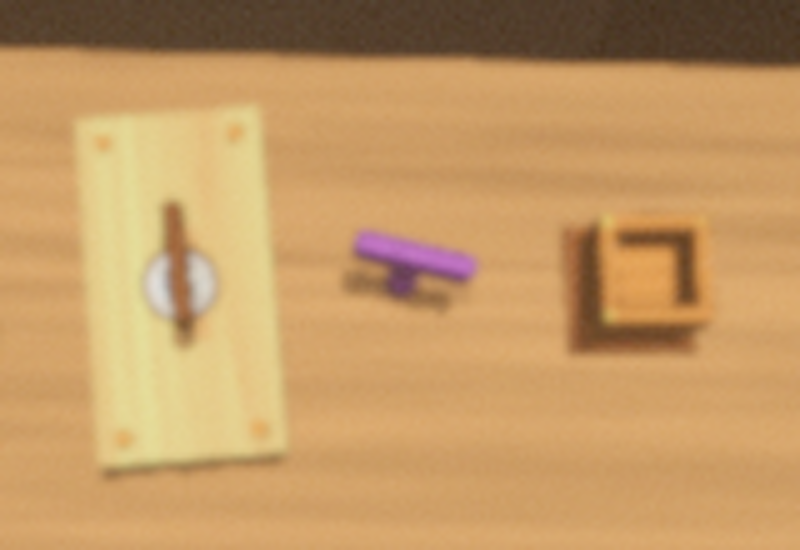

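The crop shows the key handle running from (173,203) to (184,345) in crop pixels. The pot rim corners are at about (600,213), (712,215), (710,325) and (600,325).

Run:
```python
from h import *
im=get_image('top')
f=lambda x,y,z:onz(im,240+(x+.5)/5-.5,150+(y+.5)/5-.5,z)
a,b=f(173,203,.124),f(184,345,.124); print('handle',(a+b)/2,np.linalg.norm(a-b),np.degrees(np.arctan2(*(a-b)[1::-1])))
P=np.array([f(*q,.075) for q in[(600,213),(712,215),(710,325),(600,325)]]);print('pot',P.mean(0),np.linalg.norm(np.diff(P,axis=0),axis=1),np.degrees(np.arctan2(*(P[1]-P[0])[1::-1])))
k=(a+b)/2;k[2]=.26
T=toolpose();print('shift in tool',T[:3,:3].T@(k-T[:3,3]))
```

```text
handle [0.56171558 0.03562788 0.124     ] 0.07257463708202515 5.919511741734483
pot [ 0.57845214 -0.21466442  0.075     ] [0.05916833 0.0589266  0.05763848] -89.68132739313687
shift in tool [ 0.54371497 -0.50430249 -0.06367276]
```

Call:
{"fn": "move_arm", "kwargs": {
  "plan": [
    [[-1, 0.03, -0.03, -0.063, 0, 0, -0.05], [-1, 0.08, -0.075, -0.063, 0, 0, -0.1], [-1, 0.13, -0.12, -0.063, 0, 0, -0.15], [-1, 0.17, -0.16, -0.063, 0, 0, -0.2], [-1, 0.21, -0.2, -0.063, 0, 0, -0.25], [-1, 0.25, -0.24, -0.063, 0, 0, -0.3], [-1, 0.29, -0.27, -0.063, 0, 0, -0.35], [-1, 0.33, -0.31, -0.063, 0, 0, -0.4]]
  ]
}}

```text
time: 1.2
eef_pos: [0.4218, -0.2157, 0.2594]
ee_rot: [0.0, 0.702, 0.712, -0.0]
force: [1.3, -0.8, -0.2]
gripper_width: 0.0857
grip_force: 0.0
```

Run:
```python
from h import *
s=state();print(s['time'],s['joint_positions']);T=toolpose(s);print(T.round(3));t=np.array([.5617,.0356,.26]);print(T[:3,:3].T@(t-T[:3,3]))
print('turn needed',186-np.degrees(np.arctan2(T[1,0],T[0,0])))
```

```text
1.2 [ 0.77472141 -0.03765462 -0.38111256  1.75878879 -0.0139078   1.41743774
  0.41106415]
[[-0.015  1.     0.     0.422]
 [ 1.     0.015 -0.    -0.216]
 [-0.     0.    -1.     0.259]
 [ 0.     0.     0.     1.   ]]
[ 0.24912029  0.14369246 -0.00061368]
turn needed 95.13537848009247
```

Call:
{"fn": "move_arm", "kwargs": {
  "plan": [
    [[-1, 0.03, 0.02, 0, 0, 0, -0.055], [-1, 0.07, 0.04, 0, 0, 0, -0.11], [-1, 0.11, 0.06, 0, 0, 0, -0.17], [-1, 0.15, 0.085, 0, 0, 0, -0.23], [-1, 0.19, 0.11, 0, 0, 0, -0.29], [-1, 0.22, 0.13, 0, 0, 0, -0.35], [-1, 0.24, 0.14, 0, 0, 0, -0.41], [-1, 0.248, 0.143, 0, 0, 0, -0.47]]
  ]
}}

```text
time: 2.2
eef_pos: [0.5618, 0.0344, 0.2591]
ee_rot: [-0.0, 0.041, 0.999, 0.0]
force: [-0.2, 0.2, -0.2]
gripper_width: 0.0854
grip_force: 0.0
```

Call:
{"fn": "move_arm", "kwargs": {
  "plan": [
    [[-1, 0, 0, 0, 0, 0, -0.05], [-1, 0, 0, 0, 0, 0, -0.057], [-1, 0, 0, 0, 0, 0, -0.057]]
  ]
}}

```text
time: 2.58
eef_pos: [0.5615, 0.0323, 0.2594]
ee_rot: [-0.0, -0.043, 0.999, -0.0]
force: [-0.8, -0.1, 0.6]
gripper_width: 0.0855
grip_force: 0.0
```

Run:
```python
from h import *
s=state();print(s['time'],s['joint_positions'],s['qd'].__str__());T=toolpose(s);print(T.round(3))
im=snap('wrist','w1');np.save('T1.npy',T)
# project expected pts
C=np.linalg.inv(T@np.array(im['T_tool_cam']))
for n,p in dict(handle=[.5617,.0356,.124],plinth=[.5679,.0359,.05]).items():
    q=C@np.array(p+[1]);x=q[:2]/q[2];x=x*(1+im['k1']*(x@x));print(n,np.array(im['K'])@np.r_[x,1])
```

```text
2.575 [ 0.48599467  0.19332546 -0.71524351  1.55469567  0.12744886  1.44133666
  1.42037909] [-0.00247769 -0.00300837  0.00485768  0.00058337 -0.00027575 -0.00259192
 -0.00567509]
[[-0.996 -0.086 -0.     0.562]
 [-0.086  0.996 -0.     0.032]
 [ 0.    -0.    -1.     0.259]
 [ 0.     0.     0.     1.   ]]
handle [282.39345297 191.2402585    1.        ]
plinth [281.7450168  183.59973855   1.        ]
```

View pics/w1.png

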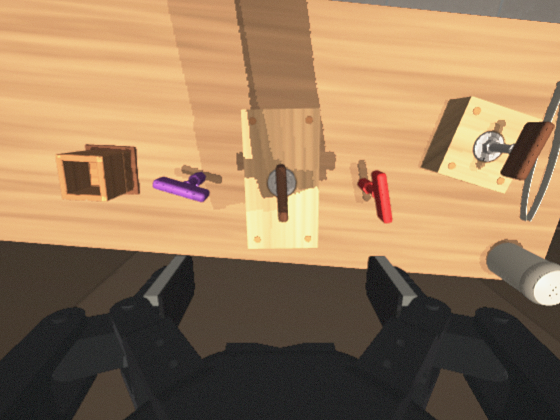

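The wrist view shows the handle from (281,166) to (283,219), between the fingers. The pot rim is at about (58,155) to (107,200), the red key top at (382,197) and the purple key top at (181,189).

Run:
```python
from h import *
T=toolpose();im=get_image('wrist');p=im['pixels'];hsv=cv2.cvtColor(p,cv2.COLOR_RGB2HSV)
H,S,V=[hsv[...,i].astype(int) for i in range(3)]
m=np.zeros(H.shape,np.uint8);m[155:230,262:305]=((V<115)[155:230,262:305])*255
for c in cv2.findContours(m,cv2.RETR_EXTERNAL,cv2.CHAIN_APPROX_NONE)[0]:
    if cv2.contourArea(c)<60: continue
    r=cv2.minAreaRect(c);b=cv2.boxPoints(r);w=np.array([onz(im,*q,.124,T) for q in b]);print('key',r,w.mean(0),np.linalg.norm(w[1]-w[0]),np.linalg.norm(w[2]-w[1]),[np.degrees(np.arctan2(*(w[i+1]-w[i])[1::-1])).round(1) for i in(0,1)])
a,b=onz(im,281,166,.124,T),onz(im,283,219,.124,T);print('hand',a,b,(a+b)/2,np.linalg.norm(a-b),np.degrees(np.arctan2(*(b-a)[1::-1])))
Q=np.array([onz(im,*q,.05,T) for q in[(241,110),(320,108),(318,248),(247,248)]]);print('plinth',Q.mean(0),np.linalg.norm(np.diff(Q,axis=0),axis=1),[np.degrees(np.arctan2(*(Q[i]-Q[j])[1::-1])) for i,j in((3,0),(2,1))])
Q=np.array([onz(im,*q,.075,T) for q in[(58,154),(104,156),(107,201),(63,198)]]);print('pot',Q.mean(0),np.linalg.norm(np.diff(Q,axis=0),axis=1))
for q in[(382,197),(376,172),(391,222),(181,189),(208,200),(153,183)]: print(q,onz(im,*q,.115,T).round(3))
```

```text
key ((279.413818359375, 188.4655303955078), (48.99683380126953, 16.359960556030273), 85.2363510131836) [0.55954581 0.03213378 0.124     ] 0.01752228182104199 0.054818257712565314 [np.float64(99.7), np.float64(10.0)]
hand [0.53424291 0.03161796 0.124     ] [0.59364133 0.03908621 0.124     ] [0.56394212 0.03535209 0.124     ] 0.059866079845888556 7.166272358523032
plinth [0.56732777 0.03554128 0.05      ] [0.09947752 0.19083667 0.10218839] [np.float64(5.448613938379102), np.float64(6.264732484998357)]
pot [ 0.57698103 -0.21401127  0.075     ] [0.05621198 0.05749192 0.05592735]
(382, 197) [0.561 0.149 0.115]
(376, 172) [0.533 0.137 0.115]
(391, 222) [0.589 0.165 0.115]
(181, 189) [ 0.571 -0.078  0.115]
(208, 200) [ 0.581 -0.048  0.115]
(153, 183) [ 0.567 -0.11   0.115]
```

Call:
{"fn": "move_arm", "kwargs": {
  "plan": [
    [[-1, -0.006, 0.003, 0.04, 0, 0, -0.006], [-1, -0.006, 0.003, 0.08, 0, 0, -0.006], [-1, -0.006, 0.003, 0.12, 0, 0, -0.006], [-1, -0.006, 0.003, 0.145, 0, 0, -0.006], [-1, -0.006, 0.003, 0.16, 0, 0, -0.006], [-1, -0.006, 0.003, 0.168, 0, 0, -0.006], [-1, -0.006, 0.003, 0.168, 0, 0, -0.006]]
  ]
}}

```text
time: 3.55
eef_pos: [0.5675, 0.0361, 0.0917]
ee_rot: [0.0, -0.054, 0.999, 0.0]
force: [0.1, 0.4, -0.1]
gripper_width: 0.0856
grip_force: 0.0
```

Run:
```python
from h import *
T=toolpose();print(T.round(4));print(np.degrees(np.arctan2(T[1,0],T[0,0])))
im=snap('wrist','w2')
```

```text
[[-9.942e-01 -1.077e-01  2.000e-04  5.675e-01]
 [-1.077e-01  9.942e-01  1.000e-04  3.610e-02]
 [-2.000e-04  0.000e+00 -1.000e+00  9.170e-02]
 [ 0.000e+00  0.000e+00  0.000e+00  1.000e+00]]
-173.8167021204118
```

View pics/w2.png

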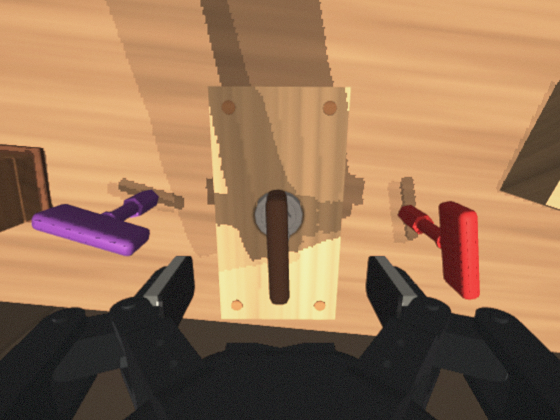

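The handle at (278,247) is centred between the fingers, with both look-alikes clear outside them. Closing now.

Call:
{"fn": "move_arm", "kwargs": {
  "plan": [
    [[1, 0, 0, 0, 0, 0, 0], [1, 0, 0, 0, 0, 0, 0], [1, 0, 0, 0, 0, 0, 0], [1, 0, 0, 0, 0, 0, 0], [1, 0, 0, 0, 0, 0, 0], [1, 0, 0, 0, 0, 0, 0], [1, 0, 0, 0, 0, 0, 0], [1, 0, 0, 0, 0, 0, 0]]
  ],
  "newtons": 50
}}

```text
time: 4.6
eef_pos: [0.5673, 0.0361, 0.0914]
ee_rot: [-0.0, -0.054, 0.999, 0.0]
force: [-0.6, 0.3, 0.2]
gripper_width: -0.0
grip_force: 0.0
```

Run:
```python
from h import *
s=state();print(s['gripper_width'],s['grip_force'],s['force'],s['ft_torque'])
a=snap('wrist','w3')['pixels'];b=get_image('scene')['pixels']
b=cv2.resize(b[150:330,150:330],(420,420),interpolation=cv2.INTER_CUBIC)
cv2.imwrite('pics/c3.png',cv2.cvtColor(cv2.resize(np.hstack([a,b]),(800,343)),cv2.COLOR_RGB2BGR))
```

```text
-2.9454130282822487e-05 0.0 [-0.60592017  0.33666771  0.24163017] [ 0.0116337  -0.01219084  0.0249321 ]
```

View pics/c3.png

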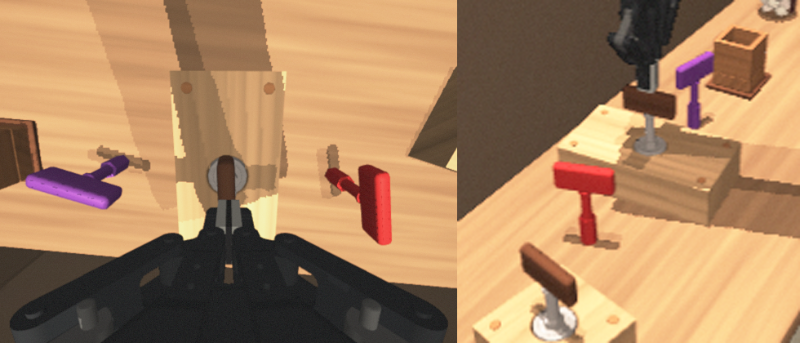

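Run:
```python
from h import *
a=cv2.imread('pics/w3.png')[170:350,200:360];b=cv2.cvtColor(get_image('scene')['pixels'],cv2.COLOR_RGB2BGR)[165:235,205:275]
print(state()['time'])
cv2.imwrite('pics/c4.png',np.hstack([cv2.resize(a,(400,450),interpolation=cv2.INTER_CUBIC),cv2.resize(b,(400,450),interpolation=cv2.INTER_CUBIC)]))
```

```text
4.75
```

View pics/c4.png

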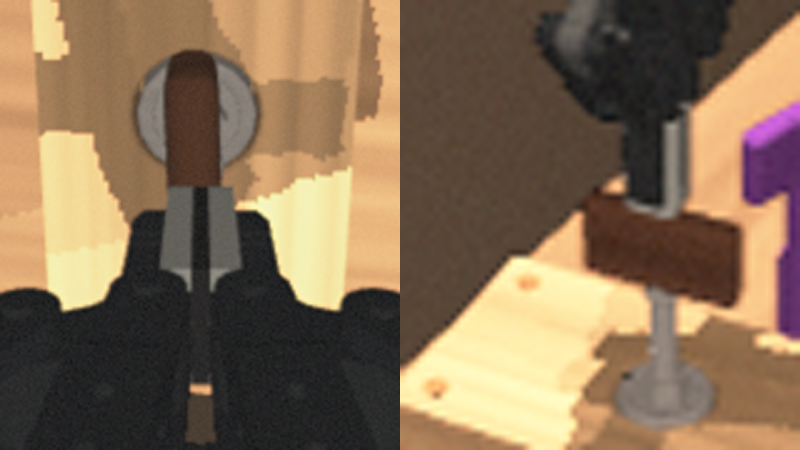

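The picture shows the fingers shut just above the handle top: they missed it. I'll check where the tool tip really is.

Run:
```python
from h import *
T=toolpose();w=get_image('wrist');s=get_image('scene')
def proj(im,C,p):
    q=C@np.r_[p,1];x=q[:2]/q[2];x=x*(1+im['k1']*(x@x));return (np.array(im['K'])@np.r_[x,1])[:2].round(1)
Cw=np.linalg.inv(T@np.array(w['T_tool_cam']));Cs=np.array(s['world_to_cam'])
print(np.array(w['T_tool_cam']).round(3))
print('tool x,y ctr', T[:3,3])
for dz in(0,.01,.02,.03,.04,.05): 
    p=T[:3,3]+[0,0,dz];print(dz,'wrist',proj(w,Cw,p),'scene',proj(s,Cs,p))
for z in(.05,.094,.124): print('axis',z,proj(w,Cw,[.5675,.0357,z]),proj(s,Cs,[.5675,.0357,z]))
```

```text
[[ 0.    -0.961 -0.277  0.07 ]
 [ 1.     0.    -0.     0.   ]
 [ 0.    -0.277  0.961 -0.177]
 [ 0.     0.     0.     1.   ]]
tool x,y ctr [0.56731283 0.03611954 0.09141815]
0 wrist [279.2 236.5] scene [250.3 209.6]
0.01 wrist [279.1 242.5] scene [250.3 205.8]
0.02 wrist [279.1 249.2] scene [250.2 201.8]
0.03 wrist [279.  256.7] scene [250.1 197.9]
0.04 wrist [279.  265.1] scene [250.  193.8]
0.05 wrist [278.9 274.6] scene [249.9 189.7]
axis 0.05 [278.7 217.2] [250.7 225. ]
axis 0.094 [278.5 238.2] [250.4 208.5]
axis 0.124 [278.2 259. ] [250.1 196.7]
```

The scene and wrist views both put the real fingertips about 30 mm above the reported TCP, level with the handle top. I'll reopen, go 27 mm lower and close. Even if the report were right, the tips would still clear the plinth.

Call:
{"fn": "move_arm", "kwargs": {
  "plan": [
    [[-1, 0, 0, -0.01, 0, 0, 0], [-1, 0, 0, -0.01, 0, 0, 0], [-1, 0, 0, -0.01, 0, 0, 0], [-1, 0, 0, -0.01, 0, 0, 0], [-1, 0, 0, -0.01, 0, 0, 0], [-1, 0, 0, -0.01, 0, 0, 0], [-1, 0, 0, 0.01, 0, 0, 0], [-1, 0, 0, 0.027, 0, 0, 0]]
  ]
}}

```text
time: 5.85
eef_pos: [0.5667, 0.036, 0.0626]
ee_rot: [-0.001, -0.054, 0.999, 0.0]
force: [-1.3, -0.1, 0.6]
gripper_width: 0.0852
grip_force: 0.0
```

Call:
{"fn": "move_arm", "kwargs": {
  "plan": [
    [[-1, 0, 0, 0, 0, 0, 0], [1, 0, 0, 0, 0, 0, 0], [1, 0, 0, 0, 0, 0, 0], [1, 0, 0, 0, 0, 0, 0], [1, 0, 0, 0, 0, 0, 0], [1, 0, 0, 0, 0, 0, 0], [1, 0, 0, 0, 0, 0, 0], [1, 0, 0, 0, 0, 0, 0]]
  ],
  "newtons": 50
}}

```text
time: 6.85
eef_pos: [0.5676, 0.036, 0.0648]
ee_rot: [0.0, -0.054, 0.999, -0.0]
force: [0.3, -1.5, 4.5]
gripper_width: 0.0109
grip_force: 50.3
```

Call:
{"fn": "move_arm", "kwargs": {
  "plan": [
    [[1, 0, 0, 0, 0, 0, 0.03], [1, 0, 0, 0, 0, 0, 0.07], [1, 0, 0, 0, 0, 0, 0.11], [1, 0, 0, 0, 0, 0, 0.15], [1, 0, 0, 0, 0, 0, 0.19], [1, 0, 0, 0, 0, 0, 0.23], [1, 0, 0, 0, 0, 0, 0.27], [1, 0, 0, 0, 0, 0, 0.31]]
  ]
}}

```text
time: 7.85
eef_pos: [0.5676, 0.0349, 0.0648]
ee_rot: [0.001, 0.422, 0.907, -0.0]
force: [-0.8, -3.8, 5.3]
gripper_width: 0.0111
grip_force: 50.3
```

Call:
{"fn": "move_arm", "kwargs": {
  "plan": [
    [[1, 0, 0, 0, 0, 0, 0.04], [1, 0, 0, 0, 0, 0, 0.08], [1, 0, 0, 0, 0, 0, 0.12], [1, 0, 0, 0, 0, 0, 0.16], [1, 0, 0, 0, 0, 0, 0.2], [1, 0, 0, 0, 0, 0, 0.2], [1, 0, 0, 0, 0, 0, 0.2]]
  ]
}}

```text
time: 8.72
eef_pos: [0.5674, 0.0346, 0.0647]
ee_rot: [0.001, 0.68, 0.733, -0.001]
force: [-0.6, -5.2, 6.0]
gripper_width: 0.011
grip_force: 50.5
```

Run:
```python
from h import *
s=state();T=toolpose(s);print(s['time'],T.round(4),s['force'],s['ft_torque'],s['gripper_width']);print(np.degrees(np.arctan2(T[1,0],T[0,0])))
a=snap('wrist','w5')['pixels'];b=snap('scene','s5')['pixels'][150:290,170:350]
cv2.imwrite('pics/c5.png',cv2.cvtColor(np.hstack([cv2.resize(a,(400,300)),cv2.resize(b,(400,300),interpolation=cv2.INTER_CUBIC)]),cv2.COLOR_RGB2BGR))
```

```text
8.725 [[-7.580e-02  9.971e-01  1.000e-04  5.674e-01]
 [ 9.971e-01  7.580e-02 -1.700e-03  3.460e-02]
 [-1.700e-03 -1.000e-04 -1.000e+00  6.470e-02]
 [ 0.000e+00  0.000e+00  0.000e+00  1.000e+00]] [-0.56335253 -5.18135894  5.96599315] [-1.31888853  0.34573873 -0.02463379] 0.01102292802359449
94.34639660570456
```

View pics/c5.png

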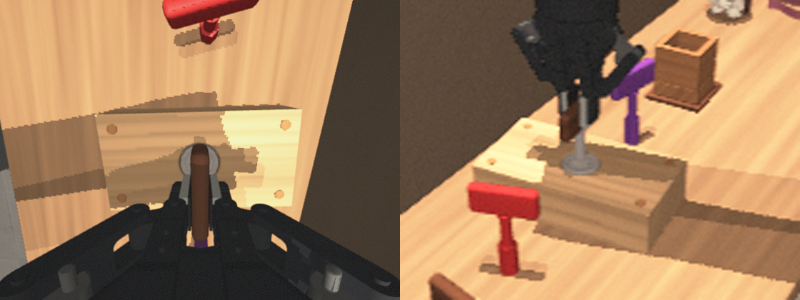

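The tool turned 91.8° with the handle held square between the pads, so the fitting should be near 1.45 rad. Lifting straight up.

Call:
{"fn": "move_arm", "kwargs": {
  "plan": [
    [[1, 0, 0, -0.008, 0, 0, 0], [1, 0, 0, -0.02, 0, 0, 0], [1, 0, 0, -0.035, 0, 0, 0], [1, 0, 0, -0.055, 0, 0, 0], [1, 0, 0, -0.08, 0, 0, 0], [1, 0, 0, -0.11, 0, 0, 0], [1, 0, 0, -0.135, 0, 0, 0], [1, 0, 0, -0.14, 0, 0, 0]]
  ]
}}

```text
time: 9.82
eef_pos: [0.568, 0.0373, 0.2065]
ee_rot: [0.001, 0.679, 0.734, 0.001]
force: [0.8, 0.1, -0.8]
gripper_width: 0.0112
grip_force: 49.6
```

Run:
```python
from h import *
s=state();T=toolpose(s);print(s['time'],s['force'],s['gripper_width'],T.round(4))
a=snap('wrist','w6')['pixels'];b=snap('scene','s6')['pixels'][110:250,180:360]
cv2.imwrite('pics/c6.png',cv2.cvtColor(np.hstack([cv2.resize(a,(400,300)),cv2.resize(b,(400,300),interpolation=cv2.INTER_CUBIC)]),cv2.COLOR_RGB2BGR))
print('shift to pot',T[:3,:3].T@(np.array([.5777,-.2143,T[2,3]])-T[:3,3]))
```

```text
9.825 [ 0.79640872  0.06886308 -0.82441174] 0.011168600774320823 [[-7.770e-02  9.970e-01  2.900e-03  5.680e-01]
 [ 9.970e-01  7.770e-02  1.000e-03  3.730e-02]
 [ 8.000e-04  2.900e-03 -1.000e+00  2.065e-01]
 [ 0.000e+00  0.000e+00  0.000e+00  1.000e+00]]
shift to pot [-2.51597314e-01 -9.88770837e-03 -2.29311234e-04]
```

View pics/c6.png

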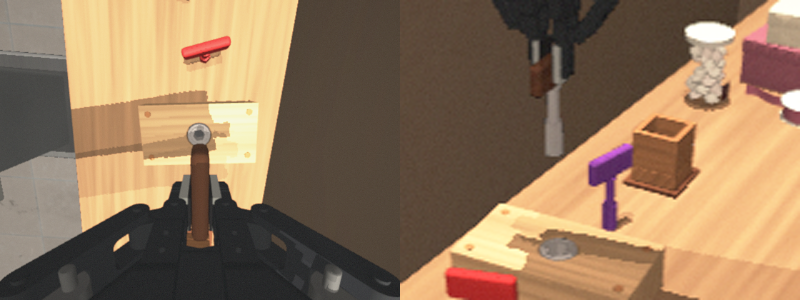

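The key is out of the socket and hangs upright, with the foot about 165 mm up. Moving it over the pot.

Call:
{"fn": "move_arm", "kwargs": {
  "plan": [
    [[1, -0.02, 0, 0, 0, 0, 0], [1, -0.06, -0.003, 0, 0, 0, 0], [1, -0.105, -0.005, 0, 0, 0, 0], [1, -0.15, -0.007, 0, 0, 0, 0], [1, -0.195, -0.009, 0, 0, 0, 0], [1, -0.235, -0.01, 0, 0, 0, 0], [1, -0.252, -0.01, 0, 0, 0, 0], [1, -0.252, -0.01, 0, 0, 0, 0]]
  ]
}}

```text
time: 10.92
eef_pos: [0.5759, -0.2173, 0.2033]
ee_rot: [-0.001, 0.68, 0.733, -0.0]
force: [-0.6, 1.0, -0.3]
gripper_width: 0.0106
grip_force: 49.5
```

Call:
{"fn": "move_arm", "kwargs": {
  "plan": [
    [[1, 0, 0, 0.02, 0, 0, 0], [1, 0, 0, 0.05, 0, 0, 0], [1, 0, 0, 0.07, 0, 0, 0], [1, 0, 0, 0.07, 0, 0, 0]]
  ]
}}

```text
time: 11.42
eef_pos: [0.5758, -0.2135, 0.1328]
ee_rot: [-0.002, 0.678, 0.735, -0.0]
force: [0.4, 0.5, -1.2]
gripper_width: 0.0112
grip_force: 49.5
```

Run:
```python
from h import *
s=state();T=toolpose(s);print(s['time'],s['force'],s['gripper_width'],T.round(4))
a=snap('wrist','w7')['pixels'];b=snap('scene','s7')['pixels'][120:225,250:385]
cv2.imwrite('pics/c7.png',cv2.cvtColor(np.hstack([cv2.resize(a,(400,300)),cv2.resize(b,(400,300),interpolation=cv2.INTER_CUBIC)]),cv2.COLOR_RGB2BGR))
```

```text
11.425 [ 0.41664611  0.47404794 -1.21349618] 0.011184344980168983 [[-0.0793  0.9968 -0.003   0.5758]
 [ 0.9968  0.0793  0.0019 -0.2135]
 [ 0.0021 -0.0029 -1.      0.1328]
 [ 0.      0.      0.      1.    ]]
```

View pics/c7.png

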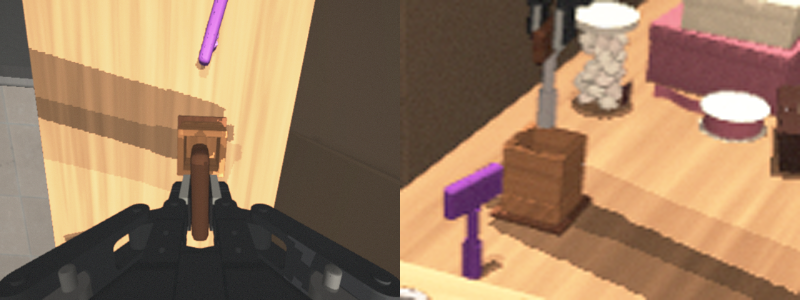

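The foot hangs just above the pot's mouth. Lowering in two steps with a force check.

Call:
{"fn": "move_arm", "kwargs": {
  "plan": [
    [[1, 0, 0.001, 0.01, 0, 0, 0], [1, 0, 0.001, 0.02, 0, 0, 0], [1, 0, 0.001, 0.03, 0, 0, 0], [1, 0, 0.001, 0.03, 0, 0, 0]]
  ]
}}

```text
time: 12.02
eef_pos: [0.5769, -0.2156, 0.1031]
ee_rot: [-0.001, 0.679, 0.734, -0.0]
force: [0.5, -0.2, -1.0]
gripper_width: 0.0109
grip_force: 49.5
```

Call:
{"fn": "move_arm", "kwargs": {
  "plan": [
    [[1, 0, 0, 0.01, 0, 0, 0], [1, 0, 0, 0.02, 0, 0, 0], [1, 0, 0, 0.029, 0, 0, 0], [1, 0, 0, 0.029, 0, 0, 0]]
  ]
}}

```text
time: 12.52
eef_pos: [0.577, -0.2156, 0.0743]
ee_rot: [-0.001, 0.679, 0.734, -0.0]
force: [0.2, -0.3, -1.7]
gripper_width: 0.0112
grip_force: 49.5
```

Call:
{"fn": "move_arm", "kwargs": {
  "plan": [
    [[1, 0, 0, 0.005, 0, 0, 0], [1, 0, 0, 0.006, 0, 0, 0], [0.4, 0, 0, 0.006, 0, 0, 0], [0, 0, 0, 0.006, 0, 0, 0], [-0.5, 0, 0, 0.006, 0, 0, 0], [-1, 0, 0, 0.006, 0, 0, 0], [-1, 0, 0, 0.006, 0, 0, 0], [-1, 0, 0, 0.006, 0, 0, 0]]
  ]
}}

```text
time: 13.52
eef_pos: [0.5777, -0.2158, 0.0694]
ee_rot: [0.0, 0.679, 0.734, 0.0]
force: [-0.2, -0.7, 0.1]
gripper_width: 0.0854
grip_force: 0.0
```

Call:
{"fn": "move_arm", "kwargs": {
  "plan": [
    [[-1, 0, 0, 0, 0, 0, 0], [-1, 0, 0, 0, 0, 0, 0], [-1, 0, 0, -0.01, 0, 0, 0], [-1, 0, 0, -0.03, 0, 0, 0], [-1, 0, 0, -0.06, 0, 0, 0], [-1, 0, 0, -0.1, 0, 0, 0], [-1, 0, 0, -0.14, 0, 0, 0], [-1, 0, 0, -0.16, 0, 0, 0]]
  ]
}}

```text
time: 14.52
eef_pos: [0.5787, -0.216, 0.234]
ee_rot: [0.002, 0.679, 0.734, 0.001]
force: [0.4, 0.3, -0.4]
gripper_width: 0.0854
grip_force: 0.0
```

Call:
{"fn": "move_arm", "kwargs": {
  "plan": [
    [[-1, 0, 0, 0, 0, 0, 0], [-1, 0, 0, 0, 0, 0, 0], [-1, 0, 0, 0, 0, 0, 0], [-1, 0, 0, 0, 0, 0, 0], [-1, 0, 0, 0, 0, 0, 0], [-1, 0, 0, 0, 0, 0, 0], [-1, 0, 0, 0, 0, 0, 0], [-1, 0, 0, 0, 0, 0, 0]]
  ]
}}

```text
time: 15.52
eef_pos: [0.5777, -0.2158, 0.2295]
ee_rot: [0.0, 0.679, 0.734, 0.0]
force: [1.0, -0.5, -0.1]
gripper_width: 0.0855
grip_force: 0.0
```

Run:
```python
from h import *
s=state();print(s['time'],s['force'],s['gripper_width'],s['eef_pos'])
a=snap('wrist','w8')['pixels'];b=snap('scene','s8')['pixels'][120:330,150:420]
cv2.imwrite('pics/c8.png',cv2.cvtColor(np.hstack([cv2.resize(a,(400,300)),cv2.resize(b,(400,300),interpolation=cv2.INTER_CUBIC)]),cv2.COLOR_RGB2BGR))
```

```text
15.525 [ 0.99808737 -0.47551383 -0.10507745] 0.08550435494310203 [ 0.57770457 -0.21579846  0.22945597]
```

View pics/c8.png

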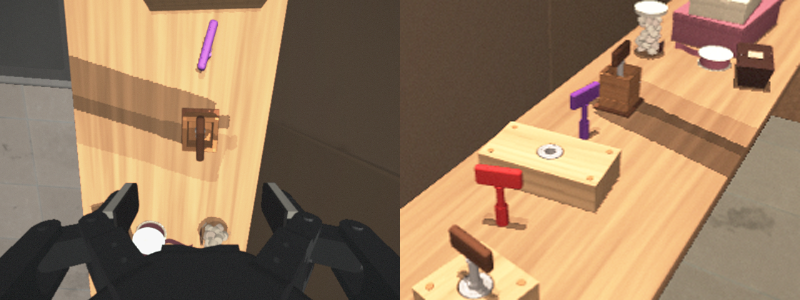

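The key stands in the pot with its handle above the rim. The look-alikes and the other key haven't moved, and the gripper is clear.

```bash
python3 -c "
from plant import finish_job;print(finish_job())"
```

```text
the job is handed in; nothing more can be done
None
```

I turned the key about 92° clockwise, which should put the fitting near 1.45 rad (locked from 1.05; I couldn't read the joint directly), then pulled it straight up and stood it in the pot; the other key and the look-alikes were left alone, and the job was handed in at about 15.5 s.

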